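# Tare the bench scale through its covered well

### The arm

A 6-joint arm with a two-finger parallel gripper is mounted at the origin on a cart in front of the work surface, level with it; the furniture and walls round the work are solid. World frame = base frame: x ahead of the robot, y to its left, z up, the work surface at z = 0. Lengths are in m, angles in rad, forces in N, time in s.
With the tool pointing down it reaches from about 0.3 to 0.775 m from the base axis. Payload 14.6 kg.
Tool frame: the origin (TCP) lies at the very end of the fingers, on their centre line; the grasp point (between the pads) lies 19 mm behind it; z points along the fingers, y is the line along which they close (so a half turn about z gives the same grasp; the last joint's range is limited). The gripper opens to 94 mm and grips with 3 to 60 N. Pads are 16 mm wide; open, the fingers measure 119 mm over their backs; the gripper's body (75 mm by 177 mm) begins 78 mm behind the grasp point.
Start: joints at [-1.332, 0.3, 1.521, -0, 1.321, -0.067], TCP at [0.166, -0.524, 0.205] pointing down, gripper open.
Joint ranges: [-3.03, 3.03], [-0.79, 2.21], [0.23, 2.52], [-1.04, 4.18], [0, 3.07], [-2.55, 2.55]. Speed limits (rad/s): [2.22, 2.22, 2.57, 3.14, 3.14, 3.14].

### API

Orientations are given as [roll, pitch, yaw] about the fixed x, y, z axes, in that order (R = Rz(yaw) Ry(pitch) Rx(roll)).
In Python, from station import ctrl gives the robot as it stands.
- The arm moves only by the tool move_arm, never from a script. Its argument "increments" is a list of rows, each a list of 7 numbers: the opening, from 0 (shut) to 1 (fully open), then the shift along the tool's x, y, z in units of 50 mm (1.0 is 50 mm), then the turn, a rotation vector about the tool's x, y, z in rad. In form: [[claw, tx, ty, tz, rx, ry, rz], ...]. A call has 1 to 20 rows; each row shifts and turns the commanded pose from where the row before left it, along the tool's axes as they then stand; what a row does not reach is not made up. A row lasts 1/10 s, in which the tool goes at most 50 mm and 8.59 degrees, less where a joint would pass 70% of its speed; a pose out of reach is approached as far as the arm can. A call is refused whole if a number of a shift passes 1 or a number of a turn 0.15, either way. A call with a gripper value outside its range is refused whole. The fingers move at their own pace and stop on an object; "force" is the grip in N (left out, the last holds). Time passes only in rows, so rows that do not move let the fingers close. It gives the time, the measured TCP pose, the force, the opening and the grip force at its end, in the units of the state.
- ctrl.get_obs(): the state, without advancing time (a new reading comes with each control period).
- ctrl.camera(name): name is "scene" or "top" or "wrist"; returns a dict with "color" (480x640x3 uint8, blue, green, red), "K" (3x3 intrinsics, pixels), "distortion" ([k1, k2, p1, p2, k3] as OpenCV has them; the pictures are not rectified), "pose" (4x4, takes a point from camera to world coordinates); the wrist camera has in their place "tool_from_camera" (4x4, takes a point from camera to tool coordinates, whose origin is the TCP and whose axes are the flange's). Camera axes: x right, y down, z forward; pixel columns grow to the right and rows downward; lengths in m; the calibration is good to about 2 mm. A picture is of the moment at which its call begins: read the wrist's pose just before it. There is no depth.
- ctrl.hand_in(): hands the job in; it is judged then, once.
Trained networks look in a picture, given as the dict that the camera call returned (one of the last four; its "shot" number tells which), for a name from the list of things; names that differ only in an ending like _2 or _b are one class to them, and where a whole thing is asked for, a point or a joint stands for the part that bears it (a point fixed in the world has none). Each returns a list of dicts, best first, with "conf" (0 to 1); they miss things now and then, are a little off and sometimes report something else, mostly with a low value. They report only what shows in the picture. A call takes as long as a camera call. They do not tell look-alikes from the thing itself.
- ctrl.cut_out(name, picture): "mask" (480x640 bool, what is visible of it) and "centre" ([row, column] in pixels, amid what is visible of it).
The state is a dict: "time_s": time; "qpos": joint angles; "joint_vel": joint speeds; "tau": joint torques, N m; "ee_pos": TCP position; "eef_rot": TCP orientation; "force": force on the tool from outside, world axes, zero at the start; "moment": the same for the moment, N m; "grip_width": finger opening in m; "grip_force": force on a finger pad.
Only numpy, scipy, OpenCV 4.12 (cv2) and the standard library are available. Lean on these libraries where they do the work, as an engineer would, in place of code of your own. Each camera call takes 0.05 s, during which the arm holds its last target. There are 200 camera calls.

### The job

Tare the bench scale: push the sliding cover on its console fully aside, reach a fingertip into the well underneath and press the sunken key all the way down for a moment, then let it spring back up and push the cover fully shut again. Only push and press: do not press the raised round key at the other end of the console, and leave the crucible on the pan and the corks and tin beside the scale as they stand.

Things in the scene. Friction and masses are not known exactly. Their poses are not given: they have to be found in the camera images.
- scale: Grey low bench scale, 230 mm (x) by 220 mm (y), fixed to the table. Origin: centre of its underside, on the table; z up, -x is its front. The front strip (x -115 to -45 mm) is the console, flat top 44 mm above the table; a round steel pan, 124 mm across, top at 41 mm, is centred at x +35, y 0. Two aluminium guides (top 50 mm above the table, 59 mm clear between them, along y from -51 to +86 mm) run either side of the cover. It turns with its own yaw, which varies.
- well_mouth (a point): Centre of the round mouth of the well in the console top, at x -80, y +50, z 44 mm in the scale's frame. The well is 46 mm across and 30 mm deep, with upright walls; the tare key stands at its centre.
- tare_key_top (a point): Centre of the top face of the sunken tare key, a grey round key 30 mm across inside the well; at rest its top lies 18 mm below the console top (26 mm above the table).
- tare_key (a joint): Travel of the tare key, m: 0 = up, 0.005 = fully down. Sprung: starts to move at 1 N, fully down at 3.5 N; returns by itself.
- cover_ridge (a point): Centre of the top edge of the push ridge in the middle of the cover. The cover is an aluminium plate 58 by 58 mm, 3 mm thick, its top 47.5 mm above the table; the ridge across it is 36 mm long along the scale's x, 7 mm thick along the scale's y, and stands 14 mm above the plate (top 61.5 mm above the table).
- cover (a joint): Slide of the cover, m: 0 = shut over the well, ridge above the well's centre; grows to 0.065 = fully open, ridge moved along the scale's -y. Friction about 1.5 N, no spring; firm stops at both ends. It may start a little (up to 0.012) ajar.
- raised_key_top (a point): Centre of the top face of the raised round key, 22 mm across, standing 7 mm above the console at x -80, y -82 mm in the scale's frame, at the far end from the well. Not to be pressed.
- raised_key (a joint): Travel of the raised key, m: 0 = up, 0.003 = down. Sprung, 1 N to start.
- crucible: Small white loose crucible, 36 mm across, 37 mm tall, standing on the pan; origin at the centre of its underside.
- cork: Large loose cork, 42 mm across, 26 mm tall, on the table beside the scale on its -y side; origin at the centre of its underside.
- salve_tin: Closed round loose brass-coloured tin, 55 mm across, 22 mm tall, on the table beside the scale on its -y side; origin at the centre of its underside.
- small_cork: Small loose cork, 24 mm across, 24 mm tall, on the table beside the scale on its +y side; origin at the centre of its underside.
Not all that is in view belongs to the job. What is shaped like the crucible but blue or red is not meant.

How it is judged:
On the way, in this order (a step that is already met when the one before it is completed fails the run):
1. the cover is pushed fully aside (value of joint cover above 0.058 m), for 0.1 s.
2. the sunken tare key is pressed down by the fingers (value of joint tare_key above 0.004 m and contact force between the fingers and tare_key above 0.5 N), for 0.2 s.
3. the tare key is up again and the cover shut (value of joint tare_key below 0.001 m and value of joint cover below 0.004 m), for 0.1 s.
At the end, for the whole second after the job is handed in: The cover was opened (over 58 of 65 mm), the tare key then pressed by the fingers (over 4 of 5 mm, for 0.2 s) and released; the cover is shut again within 4 mm and both keys are up. The crucible stands on the pan within 15 mm of its start, corks and tin within 20 mm of theirs (all of step 3 and value of joint raised_key below 0.001 m and distance of crucible from where it was at the start of the episode below 0.015 m and angle between crucible's own z axis and vertical below 0.2 rad and distance of each of cork, salve_tin, small_cork from where it was at the start of the episode below 0.02 m); the robot touches nothing.
It fails at once if the raised key is pressed (value of joint raised_key above 0.0015 m).
It fails at once if the crucible is lifted, pushed along or tipped (distance of crucible from where it was at the start of the episode above 0.015 m or angle between crucible's own z axis and vertical above 0.3 rad).
It fails at once if a cork or the tin is lifted, pushed along or tipped (distance of any of cork, salve_tin, small_cork from where it was at the start of the episode above 0.02 m or angle between any of cork, salve_tin, small_cork's own z axis and vertical above 0.4 rad).
It also fails if it takes over 54 s, if anything falls off the work surface, if the arm or the gripper's body presses on something with over 40 N, if the wrist force passes 120 N, or if a joint passes its speed limit or range.

## Working session

There is one attempt and no reset: what is moved stays moved. The work goes in short steps, Python scripts to look and compute and a tool call to move; the robot and the scene stay as the last step left them, time stands still between calls to the robot, and variables do not carry over. Pictures are saved under pics/ and viewed, at most 10 in all, crops included, and the job is handed in when it is done.

Besides the shell and the picture viewer there is one more tool, called after "Request:" by a JSON object that holds its "api" and its "payload", one argument or row to a line. move_arm: Moves the arm, as the interface text tells. Its arguments: {"type":"object","properties":{"increments":{"type":"array","items":{"type":"array","items":{"type":"number"}}},"force":{"type":"number"}},"required":["increments"]}

```bash
ls; mkdir -p pics
python3 - <<'E'
from station import ctrl
import cv2,numpy as np,pickle
o=ctrl.get_obs();print({k:np.round(v,3) for k,v in o.items()})
ims=[]
for n in("top","scene"):
    p=ctrl.camera(n);pickle.dump(p,open(n+".pkl","wb"));ims.append(p["color"]);print(n,p["K"],p["distortion"],p["pose"])
    cv2.imwrite(f"pics/{n}.png",p["color"])
    for t in("scale","cover_ridge","raised_key_top","crucible","cork","salve_tin","small_cork"):
        try:print(t,[(round(d["conf"],2),np.round(d["centre"]),int(d["mask"].sum())) for d in ctrl.cut_out(t,p)])
        except Exception as e:print(t,e)
E
```

```text
pics
{'time_s': np.float64(0.0), 'qpos': array([-1.332,  0.3  ,  1.522, -0.   ,  1.321, -0.067]), 'joint_vel': array([ 0.003, -0.001,  0.001,  0.001, -0.002, -0.001]), 'tau': array([-2.0000e-03, -5.3181e+01, -3.5274e+01,  7.1000e-02,  2.4000e-02,
       -0.0000e+00]), 'ee_pos': array([ 0.166, -0.524,  0.205]), 'eef_rot': array([-3.14 , -0.   ,  0.306]), 'force': array([-0.017,  0.341,  0.399]), 'moment': array([ 0.02 ,  0.002, -0.012]), 'grip_force': np.float64(0.0), 'grip_width': np.float64(0.094)}
top [[561.56169375   0.         320.76198631]
 [  0.         561.56169375 228.71308022]
 [  0.           0.           1.        ]] [0.01650671 0.         0.         0.         0.        ] [[ 0.02469563 -0.98686335  0.15965854  0.41995068]
 [-0.99947385 -0.021014    0.02470701 -0.25351664]
 [-0.02102738 -0.16018469 -0.98686307  0.95497932]
 [ 0.          0.          0.          1.        ]]
scale [(0.75, array([203., 377.]), 17305)]
cover_ridge [(0.65, array([243., 361.]), 1183)]
raised_key_top [(0.75, array([206., 285.]), 161), (0.68, array([234., 435.]), 126)]
crucible [(0.91, array([165
[... 505 characters left out ...]
      ] [[ 0.88171783 -0.24466329  0.40337766  0.21934137]
 [-0.47177002 -0.45255585  0.75672072 -0.89623242]
 [-0.00259086 -0.85751564 -0.51445137  0.49397205]
 [ 0.          0.          0.          1.        ]]
scale [(0.95, array([273., 375.]), 12649)]
cover_ridge [(0.91, array([259., 327.]), 595)]
raised_key_top [(0.62, array([295., 380.]), 120)]
crucible [(0.96, array([278., 261.]), 526), (0.84, array([239., 406.]), 474), (0.71, array([207., 306.]), 299), (0.62, array([305., 286.]), 602), (0.58, array([209., 346.]), 342)]
cork [(0.74, array([277., 382.]), 12734), (0.66, array([340., 418.]), 787)]
salve_tin [(0.58, array([322., 459.]), 1105)]
small_cork [(0.44, array([234., 328.]), 180)]
```

Run:
```python
import cv2
a=cv2.imread("pics/top.png")[120:345,230:530];cv2.imwrite("pics/topc.png",cv2.resize(a,(800,600),interpolation=cv2.INTER_CUBIC))
```

```text
(no output)
```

View pics/topc.png

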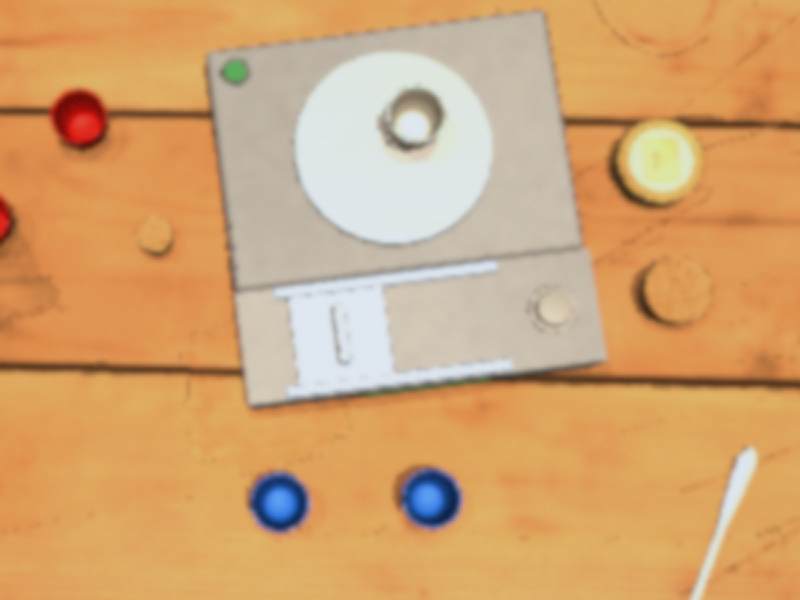

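View pics/scene.png

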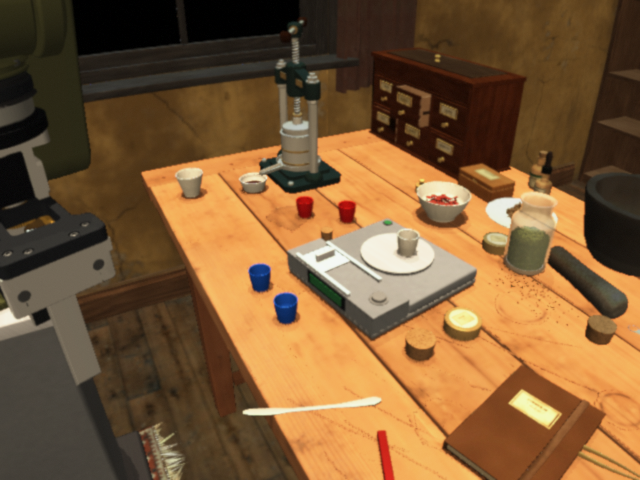

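The top crop shows the scale slightly turned. The cover is near shut with its ridge at crop (343,335), the raised key is at (555,305), and the white crucible on the pan is at (412,118). The blue and red cups stand off the scale and are not meant. Next I fit the scale pose from its landmarks.

```bash
cat > h.py <<'E'
import cv2,numpy as np
from scipy.optimize import least_squares
def ray(p,uv,z,pose=None):
    T=p["pose"] if pose is None else pose
    n=cv2.undistortPoints(np.array([[uv]],float),p["K"],np.array(p["distortion"]))[0,0]
    d=T[:3,:3]@[n[0],n[1],1];c=T[:3,3];return c+d*(z-c[2])/d[2]
def fit(L,W):
    L=np.array(L);W=np.array(W)
    def f(q):
        c,s=np.cos(q[2]),np.sin(q[2]);return (L@np.array([[c,s],[-s,c]])+q[:2]-W).ravel()
    r=least_squares(f,[W[:,0].mean(),W[:,1].mean(),0]);return r.x,f(r.x).reshape(-1,2)
E
python3 - <<'E'
import pickle;from h import *
p=pickle.load(open("top.pkl","rb"))
F=lambda u,v:(230+u*.375,120+v*.375)
pts=[((-115,115),.044,(249,407)),((-115,-115),.044,(607,362)),((-45,115),.044,(236,291)),((-45,-115),.044,(582,246)),((35,0),.041,(394,148)),((-80,-82),.051,(555,305))]
W=[ray(p,F(*c),z)[:2] for _,z,c in pts];L=[np.array(l)/1000. for l,_,_ in pts]
q,r=fit(L,W);print(q,np.round(r*1000,1))
def loc(w):
    c,s=np.cos(q[2]),np.sin(q[2]);return np.round(1000*np.array([[c,s],[-s,c]])@(w[:2]-q[:2]),1)
for n,uv,z in[("ridge",(343,335),.0615),("crucible",(412,118),.06),("cork",(675,290),.026),("tin",(660,160),.022),("scork",(155,234),.024),("blueL",(280,502),.03),("blueR",(430,498),.03)]:
    w=ray(p,F(*uv),z);print(n,np.round(w,3),loc(w))
E
```

```text
[ 0.62632854 -0.32760283  0.15132276] [[ 0.1  5.5]
 [ 2.3 -5. ]
 [-2.1  6.3]
 [ 0.  -8.7]
 [ 1.   1.3]
 [-1.4  0.5]]
ridge [ 0.538 -0.292  0.062] [-81.7  48. ]
crucible [ 0.674 -0.333  0.06 ] [ 46.4 -12.6]
cork [ 0.576 -0.5    0.026] [ -75.9 -163.2]
tin [ 0.66  -0.494  0.022] [   8.4 -169.4]
scork [ 0.605 -0.174  0.024] [  2.4 154.9]
blueL [ 0.439 -0.257  0.03 ] [-174.7   98.3]
blueR [ 0.443 -0.348  0.03 ] [-183.9    7.2]
```

```bash
cat >> h.py <<'E'
from scipy.spatial.transform import Rotation as Ro
def toworld(q,l): c,s=np.cos(q[2]),np.sin(q[2]);return q[:2]+np.array([[c,-s],[s,c]])@np.array(l)
def toloc(q,w): c,s=np.cos(q[2]),np.sin(q[2]);return np.array([[c,s],[-s,c]])@(np.array(w)[:2]-q[:2])
E
python3 - <<'E'
import pickle;from h import *
p=pickle.load(open("top.pkl","rb"))
F=lambda u,v:(230+u*.375,120+v*.375)
pts=[((-115,110),.044,(249,407)),((-115,-110),.044,(607,362)),((-45,110),.044,(236,291)),((-45,-110),.044,(582,246)),((35,0),.041,(394,148)),((-80,-82),.051,(555,305))]
W=[ray(p,F(*c),z)[:2] for _,z,c in pts];L=[np.array(l)/1000. for l,_,_ in pts]
q,r=fit(L,W);print(q,np.round(r*1000,1));np.save("q.npy",q)
from station import ctrl
o=ctrl.get_obs();l=toloc(q,o["ee_pos"]);print(l,"ridge",toloc(q,ray(p,F(343,335),.0615)))
d=np.array([-.08,.05])-l;print("shift units x,y at aligned yaw",d[0]/.05,-d[1]/.05)
E
```

```text
[ 0.62632783 -0.327601    0.15135423] [[ 0.8  0.5]
 [ 1.6 -0. ]
 [-1.3  1.4]
 [-0.7 -3.7]
 [ 1.   1.3]
 [-1.4  0.5]]
[-0.48516859 -0.12514889] ridge [-0.08167248  0.0479831 ]
shift units x,y at aligned yaw 8.10337174934772 -3.502977737760836
```

Request:
{"api": "move_arm", "payload": {
  "increments": [
    [0,0,0,0,0,0,0.078],
    [0,0,0,0,0,0,0.077],
    [0,0.5,-0.22,0,0,0,0],
    [0,0.5,-0.22,0,0,0,0],
    [0,0.5,-0.22,0,0,0,0],
    [0,0.5,-0.22,0,0,0,0],
    [0,0.5,-0.22,0,0,0,0],
    [0,0.5,-0.22,0,0,0,0],
    [0,0.5,-0.22,0,0,0,0],
    [0,0.5,-0.22,0,0,0,0],
    [0,0.5,-0.22,0,0,0,0],
    [0,0.5,-0.22,0,0,0,0],
    [0,0.5,-0.22,0,0,0,0],
    [0,0.5,-0.22,0,0,0,0],
    [0,0.5,-0.22,0,0,0,0],
    [0,0.5,-0.22,0,0,0,0],
    [0,0.5,-0.22,0,0,0,0],
    [0,0,0,0,0,0,0]
  ]
}}

```text
time_s: 2.6
ee_pos: [0.5134, -0.3033, 0.2051]
eef_rot: [-3.141, -0.0, 0.153]
force: [0.2, -0.5, -0.4]
grip_width: 0.0006
grip_force: 0.0
```

Run:
```python
import pickle;from h import *
from station import ctrl
q=np.load("q.npy")
o=ctrl.get_obs();p=ctrl.camera("wrist");T=np.eye(4);T[:3,:3]=Ro.from_euler("xyz",o["eef_rot"]).as_matrix();T[:3,3]=o["ee_pos"]
p["pose"]=T@p["tool_from_camera"];pickle.dump(p,open("wrist.pkl","wb"));cv2.imwrite("pics/w1.png",p["color"])
print(o["ee_pos"],o["eef_rot"],toloc(q,o["ee_pos"]),o["time_s"],o["grip_width"],p["tool_from_camera"])
for t in("cover_ridge","raised_key_top"):
    for d in ctrl.cut_out(t,p): r,c=d["centre"];print(t,d["conf"],r,c,d["mask"].sum(),toloc(q,ray(p,(c,r),.051)))
```

```text
[ 0.51337338 -0.30328514  0.20509871] [-3.14117434e+00 -8.84127160e-05  1.53467717e-01] [-0.10799686  0.04106882] 2.6 0.00059264406576206 [[ 9.21979361e-04 -9.61206712e-01 -2.75827496e-01  7.98084817e-02]
 [ 9.99998764e-01  1.23759760e-03 -9.70203856e-04 -1.27744083e-03]
 [ 1.27392991e-03 -2.75826260e-01  9.61206664e-01 -1.79883201e-01]
 [ 0.00000000e+00  0.00000000e+00  0.00000000e+00  1.00000000e+00]]
raised_key_top 0.56 194.6 451.2 417 [-0.08218838 -0.07973536]
raised_key_top 0.39 191.8 318.6 3521 [-0.08027356  0.04718828]
```

View pics/w1.png

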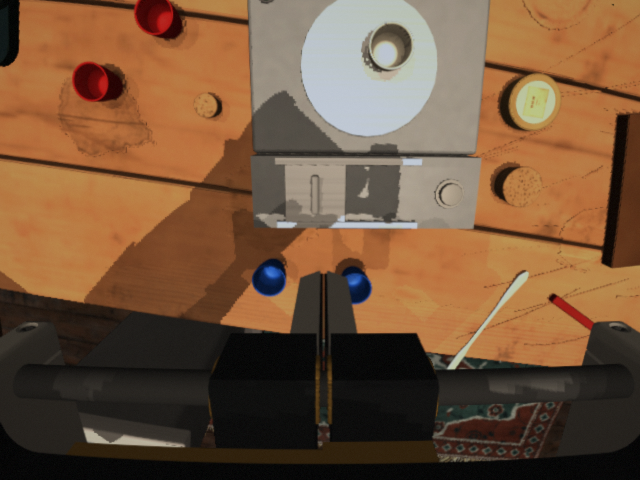

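The wrist view shows the ridge at (315,194), the raised key at (450,194), the console front corners at (255,227) and (474,229), and the pan centre near (369,66). I refit the pose from these.

Run:
```python
import pickle;from h import *
p=pickle.load(open("wrist.pkl","rb"));q0=np.load("q.npy")
pts=[((-115,110),.044,(255,227.5)),((-115,-110),.044,(474,229)),((-45,110),.044,(251,155)),((-45,-110),.044,(481,155)),((35,0),.041,(369,66)),((-80,-82),.051,(450.5,194))]
W=[ray(p,c,z)[:2] for _,z,c in pts];L=[np.array(l)/1000. for l,_,_ in pts]
q,r=fit(L,W);print(q,q0,np.round(r*1000,1))
for k in(q,q0):print("ridge",toloc(k,ray(p,(315.5,194.5),.0615)),"key",toloc(k,ray(p,(450.5,194),.051)), "tcp",toloc(k,p["pose"][:3,3]-p["pose"][:3,:3]@np.linalg.inv(p["tool_from_camera"])[:3,3]*0))
m=(q+q0)/2;np.save("q.npy",m)
from station import ctrl
o=ctrl.get_obs();l=toloc(m,o["ee_pos"]);print(m,"tcp loc",l,"yaw err",o["eef_rot"][2]-m[2])
d=np.array([-.08,.073])-l;print(d[0]/.05,-d[1]/.05)
```

```text
[ 0.62428758 -0.32603786  0.15411861] [ 0.62632783 -0.327601    0.15135423] [[ 0.1  0.8]
 [ 1.4  0.9]
 [-0.7  0.4]
 [-1.4 -0.9]
 [ 0.5  0.1]
 [ 0.3 -1.3]]
ridge [-0.07923102  0.04825909] key [-0.08005784 -0.08062982] tcp [-0.02631347  0.04065965]
ridge [-0.08114536  0.04989277] key [-0.08161588 -0.07899793] tcp [-0.028207    0.04243965]
[ 0.62530771 -0.32681943  0.15273642] tcp loc [-0.10957839  0.03866143] yaw err -0.0019408241066088405
0.5915677817775163 -0.68677144713181
```

Request:
{"api": "move_arm", "payload": {
  "increments": [
    [0,0.3,-0.35,0,0,0,0],
    [0,0.29,-0.34,0,0,0,0],
    [0,0,0,0.5,0,0,0],
    [0,0,0,0.5,0,0,0],
    [0,0,0,0.5,0,0,0],
    [0,0,0,0.5,0,0,0],
    [0,0,0,0.4,0,0,0],
    [0,0,0,0.3,0,0,0],
    [0,0,0,0.2,0,0,0],
    [0,0,0,0.1,0,0,0],
    [0,0,0,0,0,0,0],
    [0,0,0,0,0,0,0]
  ]
}}

```text
time_s: 3.95
ee_pos: [0.5358, -0.2667, 0.0562]
eef_rot: [3.141, -0.001, 0.151]
force: [0.4, -0.0, -0.3]
grip_width: 0.0002
grip_force: 0.0
```

```bash
cat > st.py <<'E'
from h import *
from station import ctrl
m=np.load("q.npy");o=ctrl.get_obs();print(np.round(toloc(m,o["ee_pos"])*1000,1),"z",o["ee_pos"][2],"t",o["time_s"],"f",np.round(o["force"],1),o["eef_rot"])
E
python3 st.py
```

```text
[-79.3  73. ] z 0.05622632901973247 t 3.95 f [ 0.4 -0.  -0.3] [ 3.14090417e+00 -9.14088735e-04  1.50755177e-01]
```

Request:
{"api": "move_arm", "payload": {
  "increments": [
    [0,0,0,0.05,0,0,0],
    [0,0,0.1,0,0,0,0],
    [0,0,0.1,0,0,0,0],
    [0,0,0.1,0,0,0,0],
    [0,0,0.1,0,0,0,0],
    [0,0,0.1,0,0,0,0],
    [0,0,0.1,0,0,0,0],
    [0,0,0.1,0,0,0,0],
    [0,0,0.1,0,0,0,0],
    [0,0,0.1,0,0,0,0],
    [0,0,0.1,0,0,0,0],
    [0,0,0.1,0,0,0,0],
    [0,0,0.1,0,0,0,0],
    [0,0,0.1,0,0,0,0],
    [0,0,0,0,0,0,0]
  ]
}}

```text
time_s: 5.45
ee_pos: [0.5453, -0.3314, 0.0529]
eef_rot: [3.141, -0.0, 0.15]
force: [0.4, 0.1, 1.5]
grip_width: 0.0006
grip_force: 0.2
```

```bash
python3 st.py
```

```text
[-79.8   7.6] z 0.05290760573716573 t 5.45 f [0.4 0.1 1.5] [ 3.14119358e+00 -1.48271568e-04  1.50418234e-01]
```

Request:
{"api": "move_arm", "payload": {
  "increments": [
    [0,0,0.06,0,0,0,0],
    [0,0,0.06,0,0,0,0],
    [0,0,0.04,0,0,0,0],
    [0,0,0,0,0,0,0]
  ]
}}

```text
time_s: 5.85
ee_pos: [0.5464, -0.3389, 0.0528]
eef_rot: [3.142, 0.0, 0.151]
force: [-0.6, 0.7, 1.0]
grip_width: 0.0003
grip_force: 0.3
```

```bash
python3 st.py
python3 - <<'E'
from station import ctrl
import cv2
p=ctrl.camera("wrist");cv2.imwrite("pics/w2.png",p["color"])
E
```

```text
[-79.8   0.1] z 0.05283822318783972 t 5.85 f [-0.6  0.7  1. ] [3.14154654e+00 1.16644223e-04 1.50606496e-01]
```

View pics/w2.png

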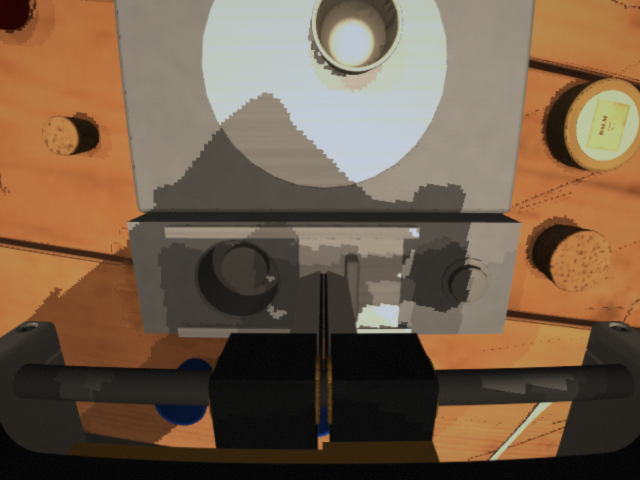

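The wrist view shows the well fully uncovered at (238,278), with the ridge at (352,270) touching the finger. I'll push a bit further until it meets the stop.

Request:
{"api": "move_arm", "payload": {
  "increments": [
    [0,0,0.04,0,0,0,0],
    [0,0,0.04,0,0,0,0],
    [0,0,0,0,0,0,0]
  ]
}}

```text
time_s: 6.2
ee_pos: [0.5466, -0.3398, 0.0525]
eef_rot: [-3.136, 0.002, 0.152]
force: [-5.5, 18.7, 8.5]
grip_width: 0.0002
grip_force: 9.6
```

```bash
python3 st.py
```

```text
[-79.7  -0.9] z 0.05252630344470674 t 6.2 f [-5.5 18.7  8.5] [-3.13579046e+00  2.02645524e-03  1.51513389e-01]
```

Request:
{"api": "move_arm", "payload": {
  "increments": [
    [0,0,-0.15,0,0,0,0],
    [0,0,-0.1,-0.2,0,0,0],
    [0,0,0,-0.5,0,0,0],
    [0,0,0,-0.5,0,0,0],
    [0,0,0,-0.3,0,0,0],
    [0,0,0,0,0,0,0]
  ]
}}

```text
time_s: 6.8
ee_pos: [0.546, -0.3308, 0.1306]
eef_rot: [3.139, -0.003, 0.151]
force: [-0.1, 0.2, -0.3]
grip_width: 0.0007
grip_force: 0.0
```

```bash
python3 st.py
python3 - <<'E'
from h import *
from station import ctrl
q=np.load("q.npy");o=ctrl.get_obs();p=ctrl.camera("wrist");T=np.eye(4);T[:3,:3]=Ro.from_euler("xyz",o["eef_rot"]).as_matrix();T[:3,3]=o["ee_pos"]
p["pose"]=T@p["tool_from_camera"]
import pickle;pickle.dump(p,open("w3.pkl","wb"));cv2.imwrite("pics/w3.png",cv2.resize(p["color"][150:350,150:450],(750,500),interpolation=cv2.INTER_CUBIC))
for t in("tare_key_top","cover_ridge","raised_key_top"):
    for d in ctrl.cut_out(t,p): r,c=d["centre"];print(t,d["conf"],r,c,d["mask"].sum())
E
```

```text
[-79.    8.1] z 0.1305571703023776 t 6.8 f [-0.1  0.2 -0.3] [ 3.13860350e+00 -2.98764709e-03  1.50723554e-01]
tare_key_top 0.59 235.1 274.8 1047
cover_ridge 0.62 242.1 355.9 4998
raised_key_top 0.87 248.4 441.1 608
```

View pics/w3.png

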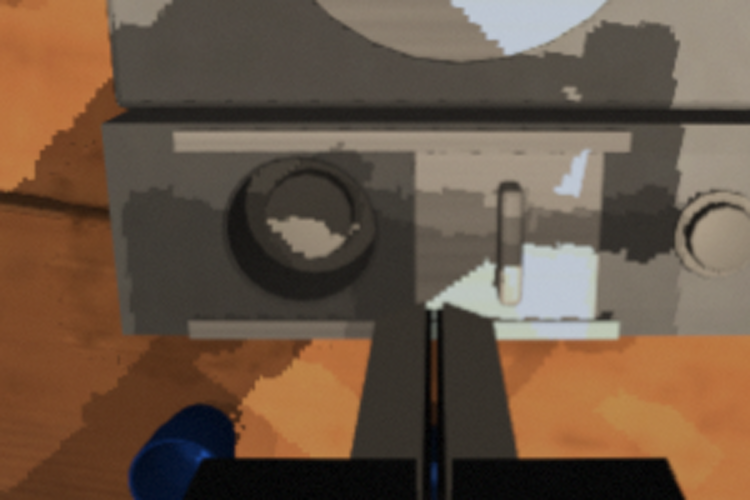

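The crop shows the open well with its mouth centre at full-image (270.4,241.2), the key top at (274,235), and the ridge at (354,247). I compute their positions from these.

Run:
```python
from h import *
import pickle
from station import ctrl
q=np.load("q.npy");p=pickle.load(open("w3.pkl","rb"))
for n,uv,z in(("mouth",(270.4,241.2),.044),("key",(274.3,235.1),.026),("ridge",(354,247),.0615),("raised",(441,246),.051)):print(n,np.round(1000*toloc(q,ray(p,uv,z)),1))
print(toloc(q,ctrl.get_obs()["ee_pos"]))
```

```text
mouth [-79.5  50.9]
key [-79.5  50.2]
ridge [-78.8 -13.4]
raised [-81.5 -81.9]
[-0.0801345   0.00914808]
```

Request:
{"api": "move_arm", "payload": {
  "increments": [
    [0,0,-0.4,0,0,0,0],
    [0,0,-0.42,0,0,0,0],
    [0,0,0,0,0,0,0],
    [0,0,0,0.4,0,0,0],
    [0,0,0,0.4,0,0,0],
    [0,0,0,0.3,0,0,0],
    [0,0,0,0.2,0,0,0],
    [0,0,0,0.2,0,0,0],
    [0,0,0,0.2,0,0,0],
    [0,0,0,0.2,0,0,0],
    [0,0,0,0.1,0,0,0],
    [0,0,0,0,0,0,0]
  ]
}}

```text
time_s: 8.2
ee_pos: [0.5388, -0.2896, 0.0273]
eef_rot: [-3.141, 0.001, 0.151]
force: [-0.3, 0.1, 0.8]
grip_width: 0.0007
grip_force: 0.0
```

```bash
python3 st.py
```

```text
[-79.8  50. ] z 0.027270453340831734 t 8.2 f [-0.3  0.1  0.8] [-3.14098531e+00  7.10616119e-04  1.50831570e-01]
```

Now I press down slowly, to about z 0.020.

Request:
{"api": "move_arm", "payload": {
  "increments": [
    [0,0,0,0.04,0,0,0],
    [0,0,0,0.04,0,0,0],
    [0,0,0,0.04,0,0,0],
    [0,0,0,0.03,0,0,0],
    [0,0,0,0,0,0,0],
    [0,0,0,0,0,0,0]
  ]
}}

```text
time_s: 8.8
ee_pos: [0.5394, -0.2899, 0.0212]
eef_rot: [3.141, -0.001, 0.151]
force: [-1.3, 1.8, 7.3]
grip_width: 0.0001
grip_force: 3.6
```

```bash
python3 st.py
```

```text
[-79.3  49.6] z 0.02118088373338408 t 8.8 f [-1.3  1.8  7.3] [ 3.14091189e+00 -8.29618444e-04  1.50815562e-01]
```

The reading is 7 N, so the key is on its stop. I press slightly more, hold, then withdraw and go over to the far side of the ridge.

Request:
{"api": "move_arm", "payload": {
  "increments": [
    [0,0,0,0.02,0,0,0],
    [0,0,0,0,0,0,0],
    [0,0,0,0,0,0,0],
    [0,0,0,0,0,0,0],
    [0,0,0,0,0,0,0]
  ]
}}

```text
time_s: 9.3
ee_pos: [0.5394, -0.2899, 0.021]
eef_rot: [3.141, -0.001, 0.151]
force: [-4.5, 1.5, 15.3]
grip_width: 0.0007
grip_force: 7.7
```

Request:
{"api": "move_arm", "payload": {
  "increments": [
    [0,0,0,-0.2,0,0,0],
    [0,0,0,-0.3,0,0,0],
    [0,0,0,-0.4,0,0,0],
    [0,0,0,-0.4,0,0,0],
    [0,0,0,-0.3,0,0,0],
    [0,0,0.4,0,0,0,0],
    [0,0,0.4,0,0,0,0],
    [0,0,0.4,0,0,0,0],
    [0,0,0.4,0,0,0,0],
    [0,0,0.14,0,0,0,0],
    [0,0,0,0,0,0,0]
  ]
}}

```text
time_s: 10.4
ee_pos: [0.5519, -0.3761, 0.0994]
eef_rot: [-3.141, 0.0, 0.15]
force: [0.2, 0.6, -0.5]
grip_width: 0.0003
grip_force: 0.0
```

```bash
python3 st.py
```

```text
[-80.1 -37.5] z 0.0993608251953384 t 10.4 f [ 0.2  0.6 -0.5] [-3.14134363e+00  2.41808073e-04  1.49916590e-01]
```

Request:
{"api": "move_arm", "payload": {
  "increments": [
    [0,0,0,0.3,0,0,0],
    [0,0,0,0.3,0,0,0],
    [0,0,0,0.2,0,0,0],
    [0,0,0,0.12,0,0,0],
    [0,0,0,0,0,0,0],
    [0,0,-0.1,0,0,0,0],
    [0,0,-0.1,0,0,0,0],
    [0,0,-0.1,0,0,0,0],
    [0,0,-0.1,0,0,0,0],
    [0,0,-0.1,0,0,0,0],
    [0,0,-0.1,0,0,0,0],
    [0,0,-0.1,0,0,0,0],
    [0,0,-0.1,0,0,0,0],
    [0,0,-0.1,0,0,0,0],
    [0,0,-0.1,0,0,0,0],
    [0,0,-0.1,0,0,0,0],
    [0,0,-0.1,0,0,0,0],
    [0,0,-0.1,0,0,0,0],
    [0,0,0,0,0,0,0]
  ]
}}

```text
time_s: 12.3
ee_pos: [0.5424, -0.3107, 0.0537]
eef_rot: [-3.141, -0.0, 0.151]
force: [0.6, -0.4, 3.4]
grip_width: 0.0003
grip_force: 1.3
```

```bash
python3 st.py
```

```text
[-79.5  28.5] z 0.05365853175263348 t 12.3 f [ 0.6 -0.4  3.4] [-3.14148497e+00 -1.98900037e-04  1.51251877e-01]
```

Request:
{"api": "move_arm", "payload": {
  "increments": [
    [0,0,-0.05,0,0,0,0],
    [0,0,-0.05,0,0,0,0],
    [0,0,-0.03,0,0,0,0],
    [0,0,-0.03,0,0,0,0],
    [0,0,0,0,0,0,0]
  ]
}}

```text
time_s: 12.8
ee_pos: [0.5412, -0.3035, 0.0536]
eef_rot: [3.141, -0.0, 0.151]
force: [2.0, -1.4, 5.5]
grip_width: 0.0008
grip_force: 2.3
```

```bash
python3 st.py
```

```text
[-79.6  35.8] z 0.053553670431348385 t 12.8 f [ 2.  -1.4  5.5] [ 3.14128250e+00 -2.27661395e-04  1.50865358e-01]
```

Request:
{"api": "move_arm", "payload": {
  "increments": [
    [0,0,-0.04,0,0,0,0],
    [0,0,-0.03,0,0,0,0],
    [0,0,0,0,0,0,0]
  ]
}}

```text
time_s: 13.1
ee_pos: [0.5411, -0.3024, 0.0542]
eef_rot: [3.137, -0.002, 0.15]
force: [4.2, -16.0, 3.1]
grip_width: 0.0004
grip_force: 6.7
```

```bash
python3 st.py
```

```text
[-79.6  37. ] z 0.054169307630403445 t 13.1 f [  4.2 -16.    3.1] [ 3.13683972e+00 -1.73982237e-03  1.50241736e-01]
```

The cover is at the shut stop. The reading there is 16 N, and the finger has moved the slide a full 65 mm relative to the open stop. I back off and rise.

Request:
{"api": "move_arm", "payload": {
  "increments": [
    [0,0,0.15,0,0,0,0],
    [0,0,0.1,-0.2,0,0,0],
    [0,0,0,-0.5,0,0,0],
    [0,0,0,-0.5,0,0,0],
    [0,0,0,-0.5,0,0,0],
    [0,0,0,-0.5,0,0,0],
    [0,0,0,0,0,0,0],
    [0,0,0,0,0,0,0]
  ]
}}

```text
time_s: 13.9
ee_pos: [0.5423, -0.3122, 0.1632]
eef_rot: [-3.141, 0.0, 0.151]
force: [-0.3, 0.3, -0.4]
grip_width: 0.0004
grip_force: 0.0
```

```bash
python3 st.py
python3 - <<'E'
from station import ctrl
import cv2
p=ctrl.camera("wrist");cv2.imwrite("pics/w4.png",p["color"])
E
```

```text
[-79.8  27.1] z 0.16323612704665602 t 13.9 f [-0.3  0.3 -0.4] [-3.14099595e+00  3.94471058e-04  1.50849760e-01]
```

View pics/w4.png

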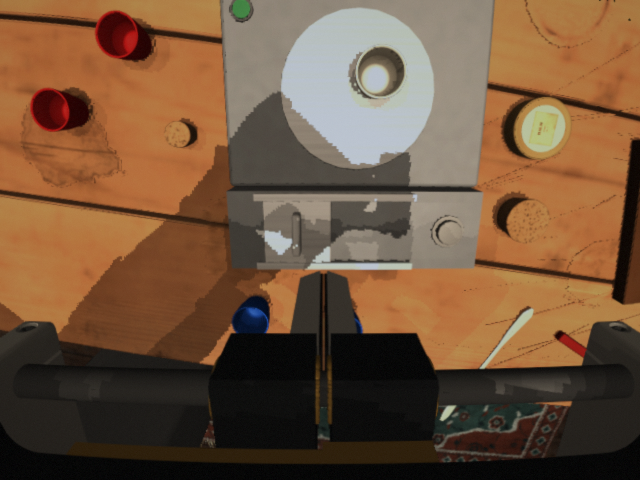

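The cover is shut with its ridge at (297,232). The crucible, corks and tin have not moved and the raised key is up, so I hand in.

```bash
python3 -c "
from station import ctrl
print(ctrl.hand_in())"
```

```text
the job is handed in; nothing more can be done
None
```

I opened the cover to its stop, pressed the tare key down and let it go, pushed the cover shut to its stop, and handed in at about 14 s; the last picture shows the raised key up and the crucible, corks and tin in place, but the hand-in gave no verdict.

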